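# Level the fixture plate with a wedge shim

### The arm

A 6-joint arm with a two-finger parallel gripper is mounted at the origin on a cart in front of the work surface, level with it; the furniture and walls round the work are solid. World frame = base frame: x ahead of the robot, y to its left, z up, the work surface at z = 0. Lengths are in m, angles in rad, forces in N, time in s.
With the tool pointing down it reaches from about 0.35 to 0.775 m from the base axis. Payload 5.5 kg.
Tool frame: the origin (TCP) lies between the finger pads; the fingertips stand 19 mm ahead of it and the grasp point (between the pads) is the TCP; z points along the fingers, y is the direction in which the jaws open and shut (so a half turn about z gives the same grasp; the last joint's range is limited). The gripper opens to 85 mm and grips with 20 to 120 N. Pads are 22 mm wide; open, the fingers measure 114 mm over their backs; the gripper's body (76 mm by 85 mm) begins 54 mm behind the grasp point. The pads swing forward as they close: fully open they stand 13 mm farther back than shut.
Start: joints at [-1.263, 0.313, 0.046, 1.304, 0, 1.431], TCP at [0.249, -0.518, 0.25] pointing down, gripper open.
Joint ranges: [-2.76, 2.76], [-0.86, 1.69], [-1.03, 1.26], [-2.2, 2.34], [-1.47, 1.5], [-3.14, 3.14]. Speed limits (rad/s): [2.57, 2.57, 3.14, 3.14, 3.14, 3.14].

### API

Orientations are given as a unit quaternion [w, x, y, z].
In Python, from workcell import get_state, cams, workorder gives the robot as it stands.
- The arm moves only by the tool play_rows, never from a script. Its argument "series" is text: rows parted by semicolons, each of 7 numbers parted by spaces: the opening in per cent of the stroke, from 0 (shut) to 100 (fully open), then the shift along the tool's x, y, z in cm, then the turn, a rotation vector about the tool's x, y, z in degrees. A call has 1 to 12 rows; each row shifts and turns the commanded pose from where the row before left it, along the tool's axes as they then stand; what a row does not reach is not made up. A row lasts 1/8 s, in which the tool goes at most 62.5 mm and 10.7 degrees, less where a joint would pass 70% of its speed; a pose out of reach is approached as far as the arm can. A call with a gripper value outside its range is refused whole. The fingers move at their own pace and stop on an object; "newtons" is the grip in N (left out, the last holds). Time passes only in rows, so rows that do not move let the fingers close. It gives the time, the measured TCP pose, the force and the opening at its end, in the units of the state.
- get_state(): the state, without advancing time (a new reading comes with each control period).
- cams.read_camera(name): name is "scene" or "top" or "wrist"; returns the picture (400x640x3 uint8, red, green, blue); there is no depth.
- cams.get_calibration(name): a dict with "fx", "fy", "cx", "cy" (pixels), "rvec" (rotation vector, rad) and "tvec" (3), from world to camera coordinates, as OpenCV has them. Camera axes: x right, y down, z forward; pixel columns grow to the right and rows downward; lengths in m; the calibration is good to about 2 mm. A picture is of the moment at which its call begins: read the wrist's pose just before it. get_calibration takes no time and is no camera call; for the wrist camera it gives the pose at the moment of the call.
- workorder.hand_in(): hands the job in, once; it reports no verdict.
The state is a dict: "clock": time; "joint_pos": joint angles; "qvel": joint speeds; "tau": joint torques, N m; "tcp_pos": TCP position; "orientation": TCP orientation; "wrist_force": force on the tool from outside, world axes, zero at the start; "ft_torque": the same for the moment, N m; "finger_gap": finger opening in m.
Only numpy, scipy, OpenCV 4.12 (cv2) and the standard library are available. Lean on these libraries where they do the work, as an engineer would, in place of code of your own. Each camera call takes 0.05 s, during which the arm holds its last target.

### The job

The hinged fixture plate stands low at its free edge. Push the wooden wedge shim, thin end first, under the foot of that edge until the bubble of the spirit level on the plate lies between its two black lines, then let go so that the wedge, lying flat on the bench, holds the plate level. Do not disturb the flat packer or the tools around it.

Things in the scene. Friction and masses are not known exactly. Their poses are not given: they have to be found in the camera images.
- level_base: Fixed dark steel U-shaped base, screwed down at varying place, yaw and height (its z is the height offset, up to 2.5 mm either way). Origin at bench level below the plate's middle; x runs along the hinge, y from the hinge (-106 mm) to the plate's free edge (+115 mm). Two rails run under the plate along y at x = -64 and +64 mm, 14 mm wide; between them is room for the wedge.
- foot (a point): Lowest line of the plate's round steel foot bar (36 mm long along x, radius 6 mm), at its middle: base x = 0, y = +109 mm, 6 mm in from the free edge. 20 mm above the base's origin when level, 10.7 mm lower at the start. Raising it 1 mm tilts the plate 0.0047 rad. It bears down with about 4 N.
- bubble (a joint): White bubble (18 mm long) in the green vial of the level, m along the plate's y from the middle: 0 centred, negative towards the hinge (foot too low; -0.020 at the start), positive towards the foot (foot too high); 0.4 m per rad of tilt. Two black lines stand 14.5 mm either side of the middle, so the bubble is between them up to 4 mm off centre.
- level_mid (a point): Middle of the vial's top, midway between the two black lines.
- wedge_grip (a point): Centre of the grip block (30 mm along x, 44 mm across, top 55 mm up) of the loose light-wood wedge, 40 mm above its underside; x points to the thin end, z up. Wedge: 164 mm long, 44 wide, 0.12 kg. The block stands on a flat heel 25 mm high, from 18 mm behind the point to 36 mm before it; then the top slopes straight down 1 in 5 to 3 mm at the thin end, 146 mm before the point.
- wedge_tip (a point): Middle of the wedge's thin end, 1.5 mm above its underside. The wedge stays where it is left when the plate bears on it.
- packer: Loose flat packer of the same wood, 130 x 44 x 8 mm, no taper and no grip: too thin for the job. Origin at the centre of its underside, x along its length. It lies beside the wedge; the two change places. Leave it.
- marker_pen: Loose marker pen, 132 mm long, lying on the bench. Leave it.
- yellow_driver: Loose screwdriver with a yellow handle, 160 mm long, lying on the bench. Leave it.
- plate: Aluminium plate 160 (x) x 230 (y) x 12 mm with a level and a small finned heat sink on it, hinged to the base. Origin on the hinge axis, 34 mm above the base's origin; axes as the base's when level. Level, its underside is 28 mm, its top 40 mm and the level's top 69 mm above the base's origin. At the start the free edge is low by 0.05 rad, resting on stops.

How it is judged:
By the outcome, as a careful person would: the job done as asked, in the order asked, and still so for the second after the job is handed in, with the robot touching nothing.
It also fails if it takes over 48 s, if anything falls off the work surface, if the arm or the gripper's body presses on something with over 40 N, if the wrist force passes 120 N, or if a joint passes its speed limit or range.

## Working session

There is one attempt and no reset: what is moved stays moved. The work goes in short steps, Python scripts to look and compute and a tool call to move; the robot and the scene stay as the last step left them, time stands still between calls to the robot, and variables do not carry over. Pictures are saved under pics/ and viewed, and the job is handed in when it is done.

Besides the shell and the picture viewer there is one more tool, called after "Call:" in YAML: its name, and indented under it one key for each argument. play_rows: Moves the arm, as the interface text tells. Its arguments: {"type":"object","properties":{"series":{"type":"string"},"newtons":{"type":"number"}},"required":["series"]}

```bash
mkdir -p pics; ls
python3 - <<'E'
from workcell import get_state,cams
import cv2
s=get_state();print(s)
for n in("scene","top","wrist"):
    print(n,cams.get_calibration(n)); cv2.imwrite(f"pics/{n}0.png",cams.read_camera(n)[:,:,::-1])
E
```

```text
pics
{'clock': 0.0, 'joint_pos': array([-1.26259443e+00,  3.13996115e-01,  4.49486664e-02,  1.30357872e+00,
        2.75451462e-05,  1.43120142e+00]), 'qvel': array([ 2.04718385e-04,  8.42129211e-04,  1.42854615e-03,  4.06644651e-04,
       -3.92825427e-05, -5.25181475e-04]), 'tau': array([-1.04946305e-04, -4.80627966e+01,  2.98534119e+01,  1.94042333e-02,
       -1.10353049e-04, -1.85978593e-05]), 'tcp_pos': array([ 0.24881749, -0.51784343,  0.24939887]), 'orientation': array([-9.12832553e-04,  9.75038884e-01,  2.22032289e-01, -6.33161462e-05]), 'wrist_force': array([ 0.33564485, -0.91070453,  0.38081721]), 'ft_torque': array([ 0.00478347, -0.0273962 , -0.00803742]), 'finger_gap': 0.08534022645799984}
scene {'fx': 493.1848991353815, 'fy': 493.1848991353815, 'cx': 318.93443376123327, 'cy': 199.1185966560521, 'rvec': array([ 0.90882853, -2.58619091,  0.99138787]), 'tvec': array([0.44976313, 0.28755222, 1.08393622])}
top {'fx': 471.7279732995179, 'fy': 471.7279732995179, 'cx': 312.74582964594754, 'cy': 202.0277352706461, 'rvec': array([ 2.20980913, -2.14793601,  0.05746433]), 'tvec': array([0.04302762, 0.5548022 , 1.30962354])}
wrist {'fx': 301.4904764954757, 'fy': 301.4904764954757, 'cx': 316.52010201533125, 'cy': 200.43697160831437, 'rvec': array([-2.42804407,  1.52756784,  0.24357876]), 'tvec': array([-0.57449654, -0.03952823,  0.38098656])}
```

View pics/scene0.png

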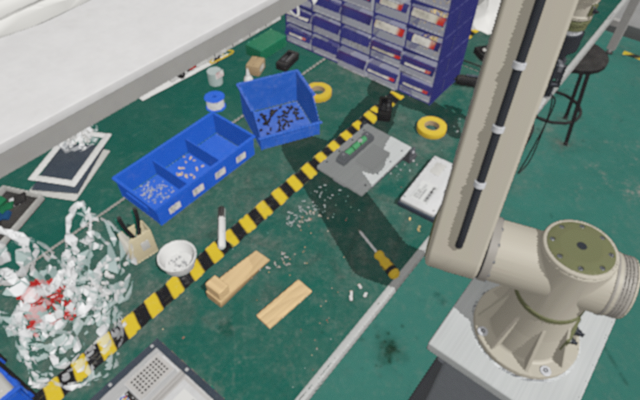

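View pics/top0.png

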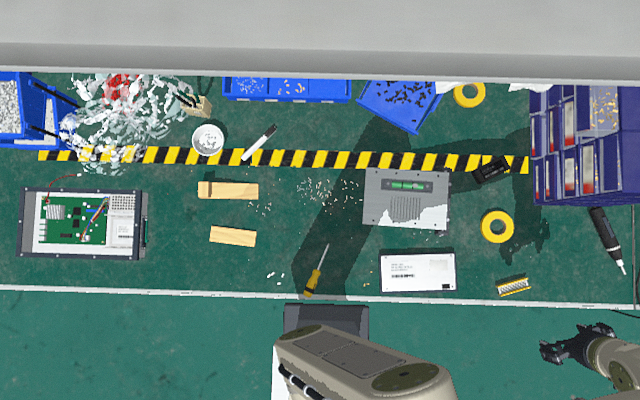

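View pics/wrist0.png

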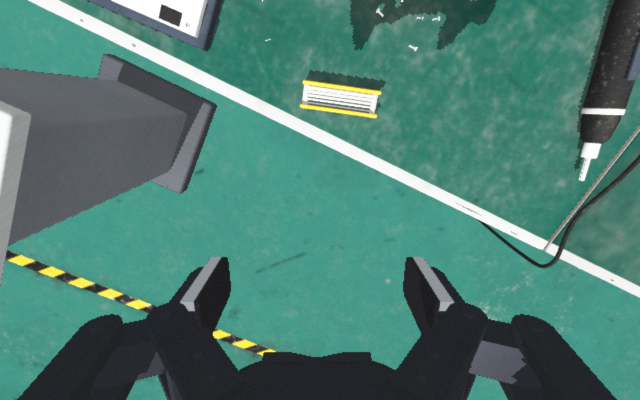

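The top view shows the wedge (grip block on its left end) near (228,190), the packer at (232,235), and the plate near (405,200) with its vial along image x. Next I zoom in.

```bash
cat > h.py <<'E'
import numpy as np,cv2
from workcell import get_state,cams
def ray(name,px,cal=None):
    c=cal or cams.get_calibration(name)
    R=cv2.Rodrigues(np.array(c['rvec']))[0];t=np.array(c['tvec'])
    K=np.array([[c['fx'],0,c['cx']],[0,c['fy'],c['cy']],[0,0,1]])
    d=R.T@np.linalg.solve(K,np.array([px[0],px[1],1.]));return -R.T@t,d
def onz(name,px,z,cal=None):
    o,d=ray(name,px,cal);return o+d*(z-o[2])/d[2]
def tri(obs):
    A=np.zeros((3,3));b=np.zeros(3)
    for o,d in obs:
        d=d/np.linalg.norm(d);P=np.eye(3)-np.outer(d,d);A+=P;b+=P@o
    x=np.linalg.solve(A,b);return x
def proj(name,p,cal=None):
    c=cal or cams.get_calibration(name)
    K=np.array([[c['fx'],0,c['cx']],[0,c['fy'],c['cy']],[0,0,1]])
    return cv2.projectPoints(np.array(p,float).reshape(-1,3),np.array(c['rvec']),np.array(c['tvec']),K,None)[0].reshape(-1,2)
E
python3 - <<'E'
from h import *
a=cv2.imread('pics/top0.png');s=cv2.imread('pics/scene0.png')
cv2.imwrite('pics/tz1.png',cv2.resize(a[165:255,180:280],None,fx=7,fy=6,interpolation=cv2.INTER_CUBIC))
cv2.imwrite('pics/tz2.png',cv2.resize(a[155:245,350:470],None,fx=6,fy=6,interpolation=cv2.INTER_CUBIC))
cv2.imwrite('pics/sz1.png',cv2.resize(s[110:200,310:420],None,fx=6,fy=6,interpolation=cv2.INTER_CUBIC))
cv2.imwrite('pics/sz2.png',cv2.resize(s[240:335,195:320],None,fx=6,fy=6,interpolation=cv2.INTER_CUBIC))
E
```

```text
(no output)
```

View pics/tz1.png

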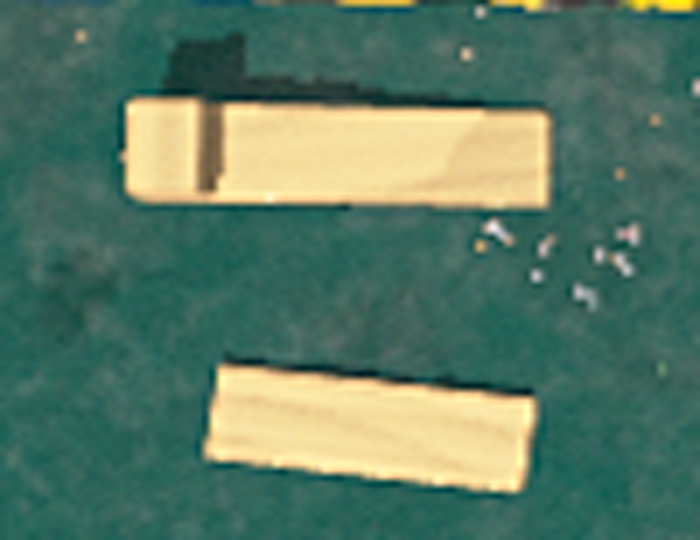

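View pics/tz2.png

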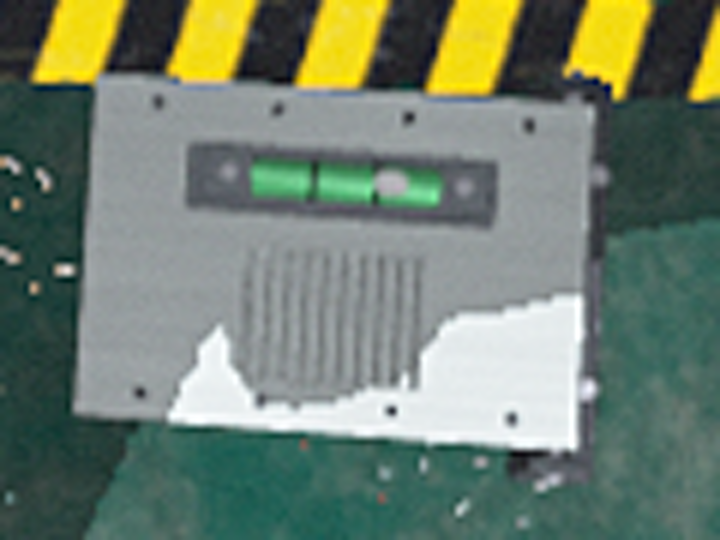

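View pics/sz1.png

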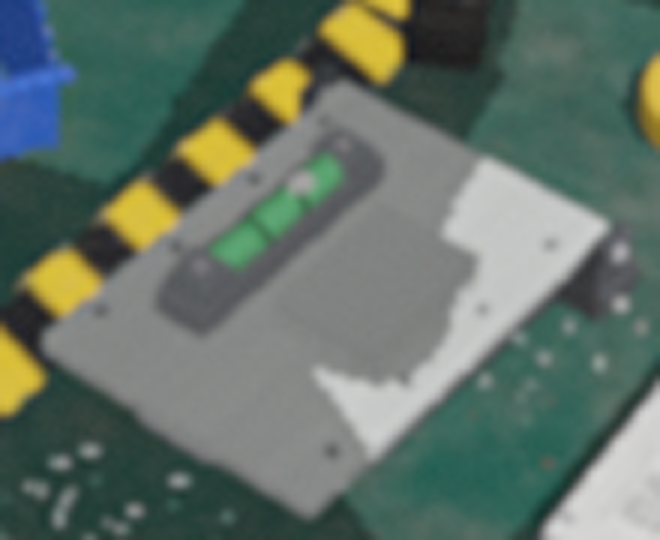

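View pics/sz2.png

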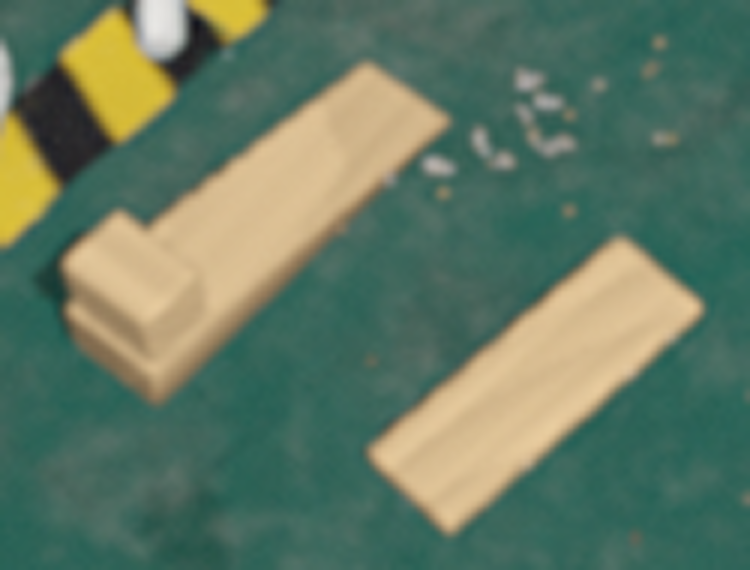

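Bubble is at the right of the vial, so the hinge is to the right and the free edge to the left, facing the wedge tip.

Run:
```python
from h import *
np.set_printoptions(precision=4,suppress=True)
T1=lambda u,v:(180+(u+.5)/7-.5,165+(v+.5)/6-.5)
T2=lambda u,v:(350+(u+.5)/6-.5,155+(v+.5)/6-.5)
S1=lambda u,v:(310+(u+.5)/6-.5,110+(v+.5)/6-.5)
S2=lambda u,v:(195+(u+.5)/6-.5,240+(v+.5)/6-.5)
a=onz('top',T1(551,110),.003);b=onz('top',T1(549,207),.001)
print('tip',a,b,(a+b)/2)
print('blk',[onz('top',T1(*p),.055) for p in((127,99),(200,99),(200,190),(127,197))])
print('tip tri',[tri([ray('top',T1(*p)),ray('scene',S2(*q))]) for p,q in (((551,110),(370,62)),((549,207),(450,120)))])
print('pack',[onz('top',T1(*p),.008) for p in((220,364),(537,398),(522,492),(207,458))])
F=[onz('top',T2(*p),.029) for p in((97,77),(76,413))];H=[onz('top',T2(*p),.039) for p in((595,102),(577,450))]
print('free',F,'hinge',H)
for p,q in(((97,77),(45,338)),((76,413),(308,518)),((577,450),(608,222)),((345,183),(277,215)),((315,182),(255,230)),((373,184),(308,197))):print('tri',tri([ray('top',T2(*p)),ray('scene',S1(*q))]))
e=np.mean(H,0)-np.mean(F,0);print('axis yaw',np.arctan2(e[1],e[0]),np.linalg.norm(e))
m=(F[0]-F[1]);print('edge',np.linalg.norm(m),np.arctan2(m[1],m[0]))
```

```text
tip [0.605  0.2166 0.003 ] [0.5587 0.216  0.001 ] [0.5818 0.2163 0.002 ]
blk [array([0.6   , 0.3772, 0.055 ]), array([0.6008, 0.3483, 0.055 ]), array([0.5588, 0.3465, 0.055 ]), array([0.5548, 0.3751, 0.055 ])]
tip tri [array([0.6031, 0.215 , 0.0063]), array([0.5577, 0.2149, 0.0056])]
pack [array([0.48 , 0.346, 0.008]), array([0.4676, 0.2166, 0.008 ]), array([0.4233, 0.221 , 0.008 ]), array([0.4355, 0.3493, 0.008 ])]
free [array([ 0.6542, -0.0873,  0.029 ]), array([ 0.4969, -0.0809,  0.029 ])] hinge [array([ 0.6472, -0.3166,  0.039 ]), array([ 0.4862, -0.3098,  0.039 ])]
tri [ 0.6526 -0.0874  0.0342]
tri [ 0.497  -0.0814  0.0231]
tri [ 0.4855 -0.3082  0.0466]
tri [ 0.6028 -0.1986  0.061 ]
tri [ 0.6039 -0.1844  0.0609]
tri [ 0.5993 -0.2123  0.0651]
axis yaw -1.6091904451648735 0.22948904622234859
edge 0.1574049149940763 -0.04062916538415304
```

```bash
cat >> h.py <<'E'
from scipy.spatial.transform import Rotation as Ro
def plan(p,phi):
    s=get_state();q=s['orientation'];R=Ro.from_quat([q[1],q[2],q[3],q[0]]).as_matrix()
    c,n=np.cos(phi),np.sin(phi);G=np.array([[c,n,0],[n,-c,0],[0,0,-1]])
    d=np.array(p)-s['tcp_pos']
    print('t',s['clock'],'pos',s['tcp_pos'].round(4),'phi',np.arctan2(R[1,0],R[0,0]).round(4),'gap',s['finger_gap'].round(4),'F',s['wrist_force'].round(2),'q',s['joint_pos'].round(2))
    print('shift cm now-axes',(R.T@d*100).round(2),'goal-axes',(G.T@d*100).round(2),'turn deg',np.degrees(Ro.from_matrix(R.T@G).as_rotvec()).round(2))
E
python3 -c "
from h import *
plan([.578,.362,.20],1.597)"
```

```text
Traceback (most recent call last):
  File "h.py", line 24, in plan
    print('t',s['clock'],'pos',s['tcp_pos'].round(4),'phi',np.arctan2(R[1,0],R[0,0]).round(4),'gap',s['finger_gap'].round(4),'F',s['wrist_force'].round(2),'q',s['joint_pos'].round(2))
                                                                                                    ^^^^^^^^^^^^^^^^^^^^^
AttributeError: 'float' object has no attribute 'round'
```

```bash
sed -i "s/s\['finger_gap'\].round(4)/round(s['finger_gap'],4)/" h.py
python3 -c "
from h import *
plan([.578,.362,.20],1.597)"
```

```text
t 0.15 pos [ 0.2488 -0.518   0.2496] phi 0.4478 gap 0.0854 F [-0.76  0.26 -0.01] q [-1.26  0.31  0.05  1.3  -0.    1.43]
shift cm now-axes [ 67.77 -65.06   5.07] goal-axes [87.1  35.21  4.96] turn deg [-7.000e-02 -6.000e-02 -6.584e+01]
```

Call:
play_rows:
  series: "100 4 -3.8 0 0 0 0;100 4 -3.8 0 0 0 0;100 4 -3.8 0 0 0 0;100 4 -3.8 0 0 0 0;100 4 -3.8 0 0 0 0;100 4 -3.8 0 0 0 0;100 4 -3.8 0 0 0 0;100 4 -3.8 0 0 0 0;100 4 -3.8 0 0 0 0;100 4 -3.8 0 0 0 0;100 4 -3.8 0 0 0 0;100 4 -3.8 0 0 0 0"
  newtons: 60

```text
clock: 1.65
tcp_pos: [0.4845, 0.1024, 0.2502]
orientation: [0.0, 0.975, 0.222, 0.0]
wrist_force: [0.2, -1.1, -0.6]
finger_gap: 0.0852
```

Call:
play_rows:
  series: "100 4 -3.8 0 0 0 0;100 4 -3.8 0 0 0 0;100 4 -3.8 0 0 0 0;100 3 -3 0 0 0 0;100 0 0 0 0 0 -9.4;100 0 0 0 0 0 -9.4;100 0 0 0 0 0 -9.4;100 0 0 0 0 0 -9.4;100 0 0 0 0 0 -9.4;100 0 0 0 0 0 -9.4;100 0 0 0 0 0 -9.4;100 0 0 0 0 0 0"

```text
clock: 3.15
tcp_pos: [0.5569, 0.2952, 0.2499]
orientation: [-0.0, 0.699, 0.715, -0.0]
wrist_force: [1.4, 0.1, -0.3]
finger_gap: 0.0853
```

```bash
python3 -c "
from h import *
plan([.578,.362,.15],1.597)
print(cams.get_calibration('wrist'))
cv2.imwrite('pics/w1.png',cams.read_camera('wrist')[:,:,::-1])
cv2.imwrite('pics/t1.png',cams.read_camera('top')[:,:,::-1])
"
```

```text
t 3.15 pos [0.5569 0.2952 0.2499] phi 1.5945 gap 0.0853 F [ 1.44  0.12 -0.32] q [ 0.36  0.42  0.21  1.35 -0.    1.91]
shift cm now-axes [6.63 2.28 9.98] goal-axes [6.62 2.29 9.99] turn deg [-0.04  0.02 -0.14]
{'fx': 301.4904764954757, 'fy': 301.4904764954757, 'cx': 316.52010201533125, 'cy': 200.43697160831437, 'rvec': array([-2.82929215, -0.03297871, -0.0036412 ]), 'tvec': array([-0.56378297,  0.22827411,  0.46682254])}
```

View pics/w1.png

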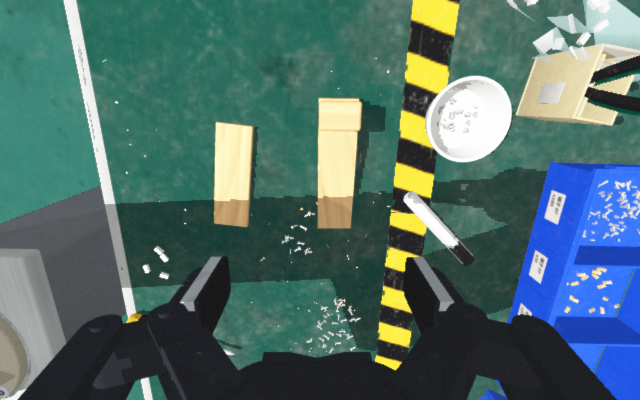

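The wrist view shows the wedge from block (319–361, 99–131) to tip (318–352, 228), with the packer to its left and the pen at right.

```bash
python3 -c "
from h import *
np.set_printoptions(precision=4,suppress=True)
a=cv2.imread('pics/w1.png')
cv2.imwrite('pics/w1z.png',cv2.resize(a[90:235,290:380],None,fx=5,fy=4,interpolation=cv2.INTER_CUBIC))
W=lambda u,v:onz('wrist',(u,v),.055)
print([W(*p) for p in((319,98.5),(360,99),(361.5,130.5),(319,129.5))])
print([onz('wrist',p,.003) for p in((318,228),(351.5,228.5))])
"
```

```text
[array([0.5579, 0.3781, 0.055 ]), array([0.599 , 0.3785, 0.055 ]), array([0.6026, 0.3477, 0.055 ]), array([0.5587, 0.3478, 0.055 ])]
[array([0.561 , 0.2155, 0.003 ]), array([0.6056, 0.2158, 0.003 ])]
```

View pics/w1z.png

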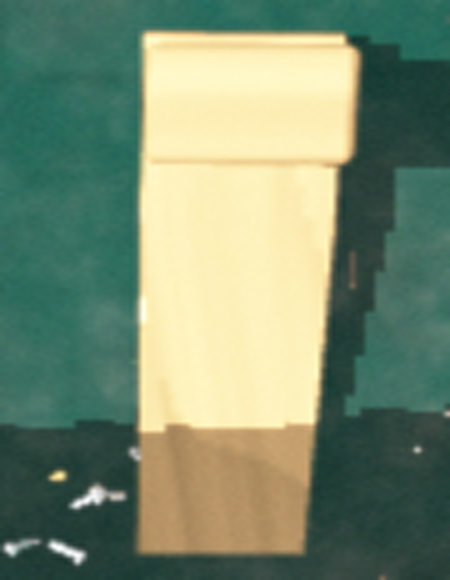

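Call:
play_rows:
  series: "100 3.33 1.2 3 0 0 0;100 3.33 1.27 4 0 0 0;100 0 0 4 0 0 0;100 0 0 4 0 0 0;100 0 0 0 0 0 0;100 0 0 0 0 0 0"

```text
clock: 4.0
tcp_pos: [0.5808, 0.3627, 0.1018]
orientation: [0.0, 0.698, 0.716, 0.001]
wrist_force: [0.4, 0.0, 0.2]
finger_gap: 0.0855
```

```bash
python3 -c "
from h import *
plan([.580,.362,.04],1.592)
print(cams.get_calibration('wrist'))
cv2.imwrite('pics/w2.png',cams.read_camera('wrist')[:,:,::-1])
print(proj('wrist',[[.558,.347,.055],[.602,.347,.055],[.558,.377,.055],[.602,.377,.055]]))
"
```

```text
t 4.0 pos [0.5808 0.3627 0.1018] phi 1.5952 gap 0.0855 F [0.36 0.04 0.19] q [ 0.44  0.59  0.12  1.09 -0.    1.99]
shift cm now-axes [-0.07 -0.09  6.18] goal-axes [-0.07 -0.08  6.18] turn deg [ 0.08 -0.03  0.18]
{'fx': 301.4904764954757, 'fy': 301.4904764954757, 'cx': 316.52010201533125, 'cy': 200.43697160831437, 'rvec': array([-2.83021183, -0.03353902, -0.00689587]), 'tvec': array([-0.58986083,  0.33761349,  0.34483789])}
[[278.24547463 258.12390305]
 [347.31740694 259.51199045]
 [277.51602185 213.87577319]
 [350.04576024 215.43974287]]
```

View pics/w2.png

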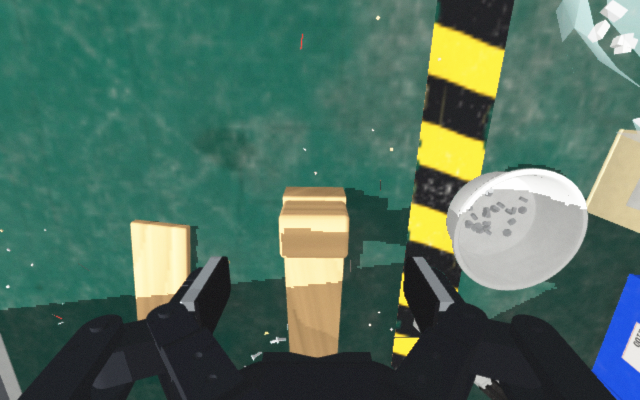

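```bash
python3 -c "
from h import *
a=cv2.imread('pics/w2.png')
cv2.imwrite('pics/w2z.png',cv2.resize(a[180:270,260:370],None,fx=6,fy=6,interpolation=cv2.INTER_CUBIC))
print(ray('wrist',(316,200)))
for z in(.0,.025,.055):print(z,proj('wrist',[[.58,.347,z],[.58,.377,z],[.58,.38,z]]))
"
```

```text
(array([0.57961429, 0.4410879 , 0.22648769]), array([ 0.00825167, -0.30401493, -0.95263419]))
0.0 [[313.42372692 225.57985085]
 [314.22729776 189.9568533 ]
 [314.31111057 186.2413583 ]]
0.025 [[313.18525446 238.73191158]
 [314.06896723 199.66795255]
 [314.16156863 195.57456698]]
0.055 [[312.8210411  258.81874257]
 [313.82455691 214.6586996 ]
 [313.93046624 209.99812457]]
```

View pics/w2z.png

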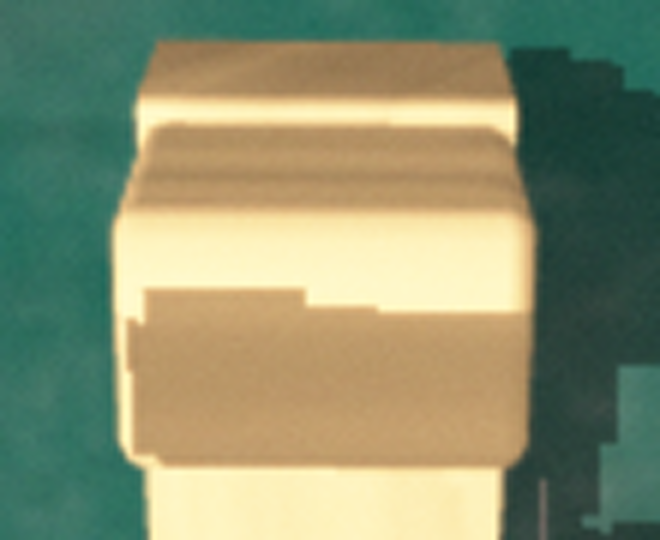

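The block matches the predicted position to about 1 mm, so I descend and grip.

Call:
play_rows:
  series: "100 0 -0.08 2 0 0 0;100 0 0 2.2 0 0 0;100 0 0 2 0 0 0;100 0 0 0 0 0 0;0 0 0 0 0 0 0;0 0 0 0 0 0 0;0 0 0 0 0 0 0;0 0 0 0 0 0 0;0 0 0 0 0 0 0;0 0 0 0 0 0 0"
  newtons: 50

```text
clock: 5.3
tcp_pos: [0.5803, 0.363, 0.0401]
orientation: [0.001, 0.698, 0.716, 0.001]
wrist_force: [0.2, -0.1, 5.9]
finger_gap: 0.0426
```

```bash
python3 -c "
from h import *
plan([.580,.362,.04],1.592)
"
```

```text
t 5.3 pos [0.5803 0.363  0.0401] phi 1.5962 gap 0.0426 F [ 0.21 -0.06  5.91] q [ 0.44  0.64  0.04  0.96 -0.    1.99]
shift cm now-axes [-0.1  -0.04  0.01] goal-axes [-0.1  -0.04  0.01] turn deg [ 0.16 -0.07  0.24]
```

Call:
play_rows:
  series: "0 0 0 -0.6 0 0 0;0 0 0 0 0 0 3.6;0 -4.6 0.2 0 0 0 0;0 -4.6 0.2 0 0 0 0;0 -4.6 0.2 0 0 0 0;0 -4.6 0.2 0 0 0 0;0 -4.6 0.2 0 0 0 0;0 -4.6 0.2 0 0 0 0;0 0 0 0 0 0 0;0 0 0 0 0 0 0"

```text
clock: 6.55
tcp_pos: [0.5808, 0.0862, 0.0443]
orientation: [-0.0, 0.72, 0.694, -0.0]
wrist_force: [-0.5, 0.1, -1.6]
finger_gap: 0.043
```

```bash
python3 -c "
from h import *
plan([.5822,.0858,.04],1.5325)
for n in('top','scene','wrist'):
  cv2.imwrite('pics/%s3.png'%n,cams.read_camera(n)[:,:,::-1])
a=cv2.imread('pics/top3.png')
cv2.imwrite('pics/t3z.png',cv2.resize(a[150:240,270:460],None,fx=4,fy=4,interpolation=cv2.INTER_CUBIC))
"
```

```text
t 6.55 pos [0.5808 0.0862 0.0443] phi 1.5328 gap 0.043 F [-0.53  0.08 -1.6 ] q [ 0.01  0.48 -0.24  0.85  0.    1.62]
shift cm now-axes [-0.04  0.14  0.43] goal-axes [-0.04  0.14  0.43] turn deg [-0.02 -0.02  0.01]
```

View pics/t3z.png

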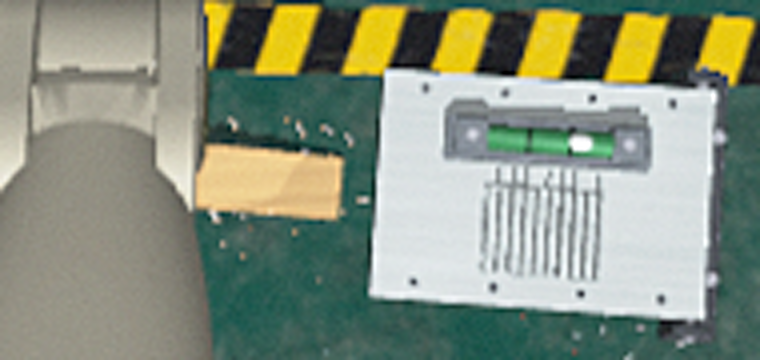

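View pics/scene3.png

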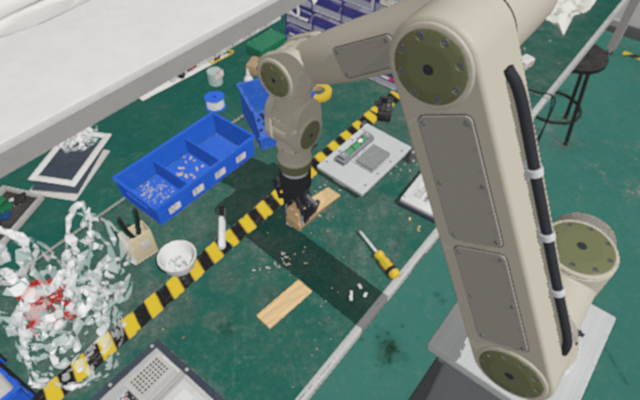

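View pics/wrist3.png

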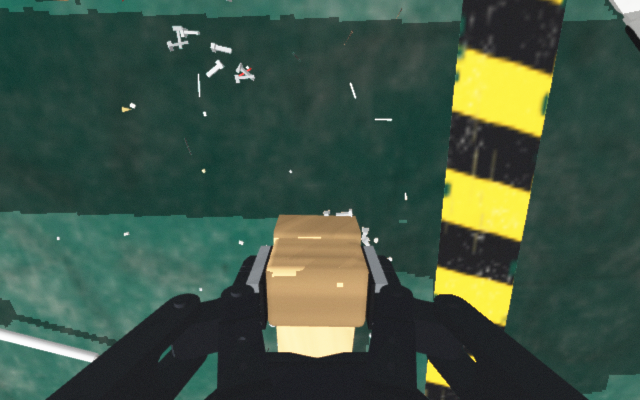

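The top view shows the wedge held with its tip edge at (341,157–218) in the zoom, pointing square at the plate's free edge (371–387, 70–297). I check the alignment numerically.

```bash
python3 -c "
from h import *
np.set_printoptions(precision=4,suppress=True)
T=lambda u,v:(270+(u+.5)/4-.5,150+(v+.5)/4-.5)
f=[onz('top',T(*p),.029) for p in((387,70),(371,297))];h=[onz('top',T(*p),.039) for p in((717,90),(701,318))]
F=np.mean(f,0);H=np.mean(h,0);e=(H-F)[:2];d=e/np.linalg.norm(e);print(F,H,np.arctan2(e[1],e[0]),np.linalg.norm(e))
t=[onz('top',T(*p),.006) for p in((344,157),(341,218))];t=np.mean(t,0);r=(F-t)[:2]
print('tip',t,'ahead',r@d,'lateral',r[0]*d[1]-r[1]*d[0])
E=[onz('top',T(*p),z) for p,z in(((208,143),.019),((344,157),.006),((197,206),.019),((341,218),.006))]
print(E[1]-E[0],E[3]-E[2])
"
```

```text
[ 0.5753 -0.0851  0.029 ] [ 0.5666 -0.3122  0.039 ] -1.6093665989434722 0.22719139571700497
tip [ 0.5734 -0.0614  0.006 ] ahead 0.02363639303057549 lateral -0.002825195190110481
[-0.006 -0.097 -0.013] [-0.0048 -0.1024 -0.013 ]
```

Call:
play_rows:
  series: "0 0 0.2 0.2 0 0 0;0 0 0 0.22 0 0 0;0 0 0 0 0 0 0;0 -1 0 0 0 0 0;0 -1 0 0 0 0 0;0 -1 0 0 0 0 0;0 -1 0 0 0 0 0;0 -1 0 0 0 0 0;0 -1 0 0 0 0 0;0 0 0 0 0 0 0;0 0 0 0 0 0 0"

```text
clock: 8.07
tcp_pos: [0.5807, 0.026, 0.0401]
orientation: [0.0, 0.72, 0.694, -0.0]
wrist_force: [-0.1, -0.5, -0.2]
finger_gap: 0.0429
```

```bash
python3 -c "
from h import *
plan([.5778,-.0286,.04],1.5325)
a=cams.read_camera('top')[:,:,::-1]
cv2.imwrite('pics/t4z.png',cv2.resize(a[150:240,270:460],None,fx=4,fy=4,interpolation=cv2.INTER_CUBIC))
a=cams.read_camera('scene')[:,:,::-1]
cv2.imwrite('pics/s4z.png',cv2.resize(a[110:240,270:430],None,fx=4.5,fy=4.5,interpolation=cv2.INTER_CUBIC))
"
```

```text
t 8.075 pos [0.5807 0.026  0.0401] phi 1.5332 gap 0.0429 F [-0.13 -0.51 -0.19] q [-0.09  0.47 -0.27  0.83 -0.    1.52]
shift cm now-axes [-5.47 -0.08  0.01] goal-axes [-5.47 -0.08  0.01] turn deg [0.   0.01 0.04]
```

View pics/t4z.png

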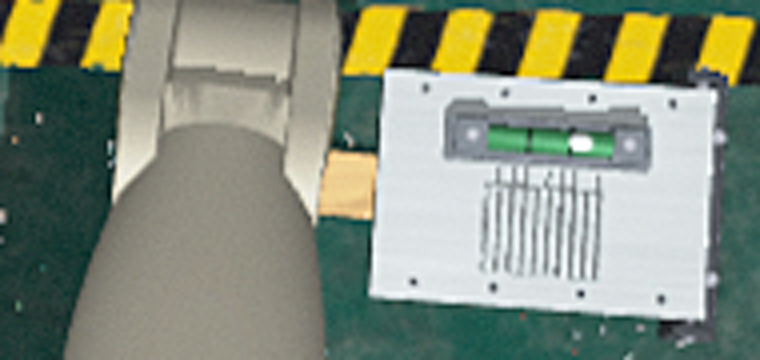

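View pics/s4z.png

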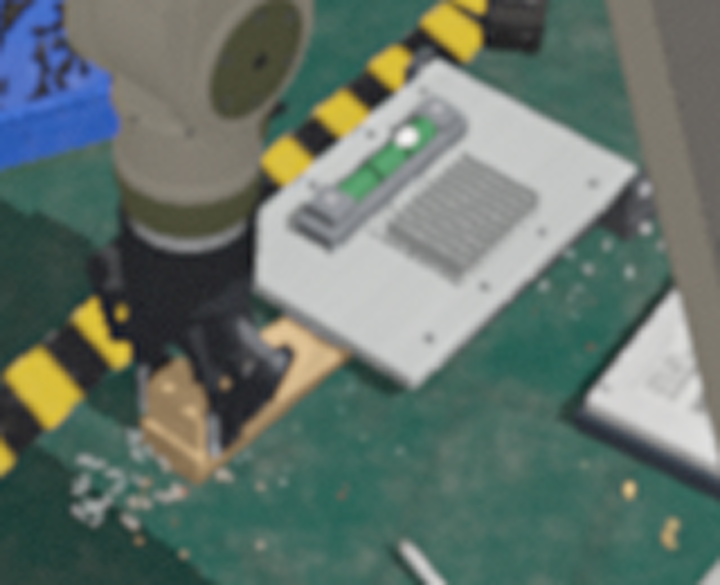

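The wedge tip is under the edge at about (375,155–215) and the bubble hasn't moved, so I keep pushing.

Call:
play_rows:
  series: "0 -0.8 0 0 0 0 0;0 -0.8 0 0 0 0 0;0 -0.8 0 0 0 0 0;0 -0.8 0 0 0 0 0;0 -0.8 0 0 0 0 0;0 -0.5 0 0 0 0 0;0 0 0 0 0 0 0;0 0 0 0 0 0 0"

```text
clock: 9.18
tcp_pos: [0.5789, -0.0188, 0.0401]
orientation: [-0.0, 0.72, 0.694, 0.0]
wrist_force: [-0.2, 3.5, 0.2]
finger_gap: 0.0428
```

```bash
python3 -c "
from h import *
plan([.5778,-.0286,.04],1.5325)
a=cams.read_camera('top')[:,:,::-1]
cv2.imwrite('pics/t5z.png',cv2.resize(a[170:200,370:450],None,fx=10,fy=10,interpolation=cv2.INTER_CUBIC))
a=cams.read_camera('scene')[:,:,::-1]
cv2.imwrite('pics/s5z.png',cv2.resize(a[110:240,270:430],None,fx=4.5,fy=4.5,interpolation=cv2.INTER_CUBIC))
"
```

```text
t 9.175 pos [ 0.5789 -0.0188  0.0401] phi 1.5334 gap 0.0428 F [-0.21  3.51  0.16] q [-0.17  0.47 -0.27  0.83  0.    1.44]
shift cm now-axes [-0.99 -0.07  0.01] goal-axes [-0.99 -0.07  0.01] turn deg [-0.01 -0.01  0.05]
```

View pics/t5z.png

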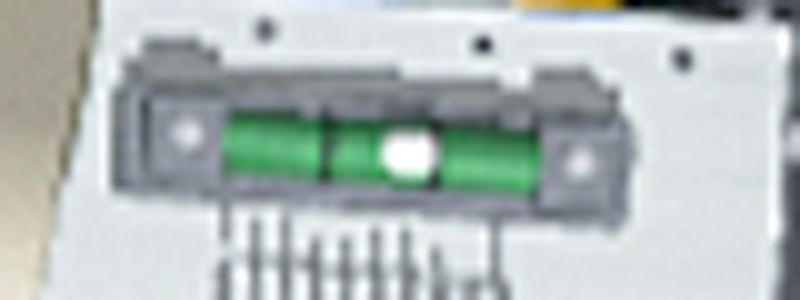

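View pics/s5z.png

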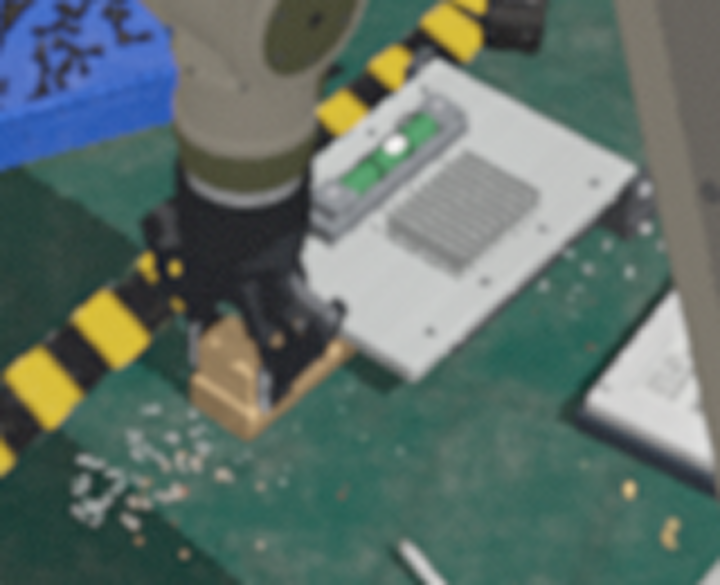

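Bubble at 408 with lines at 325 and 434, so it sits about 7.6 mm to the hinge side. That needs about 2 cm more; I push 1.8 cm.

Call:
play_rows:
  series: "0 -0.6 0 0 0 0 0;0 -0.6 0 0 0 0 0;0 -0.6 0 0 0 0 0;0 0 0 0 0 0 0;0 0 0 0 0 0 0;0 0 0 0 0 0 0"

```text
clock: 10.02
tcp_pos: [0.5784, -0.0368, 0.0401]
orientation: [0.0, 0.72, 0.694, -0.0]
wrist_force: [-0.2, 2.1, -1.1]
finger_gap: 0.043
```

```bash
python3 -c "
from h import *
plan([.5778,-.0386,.04],1.5325)
a=cams.read_camera('top')[:,:,::-1]
cv2.imwrite('pics/t6z.png',cv2.resize(a[170:200,370:450],None,fx=10,fy=10,interpolation=cv2.INTER_CUBIC))
a=cams.read_camera('scene')[:,:,::-1]
cv2.imwrite('pics/s6z.png',cv2.resize(a[125:170,330:390],None,fx=10,fy=10,interpolation=cv2.INTER_CUBIC))
"
```

```text
t 10.025 pos [ 0.5784 -0.0368  0.0401] phi 1.5334 gap 0.043 F [-0.21  2.13 -1.14] q [-0.2   0.47 -0.27  0.83 -0.    1.41]
shift cm now-axes [-0.18 -0.05  0.01] goal-axes [-0.18 -0.05  0.01] turn deg [0.   0.02 0.05]
```

View pics/t6z.png

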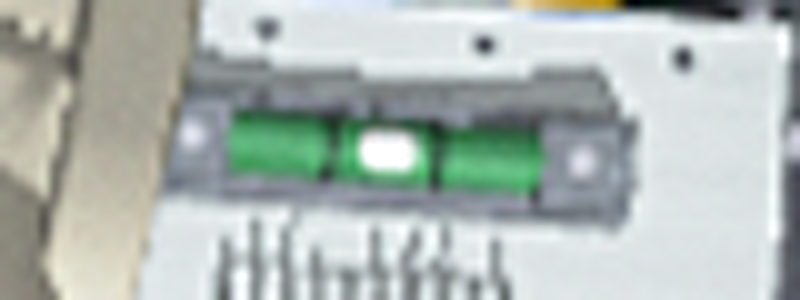

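View pics/s6z.png

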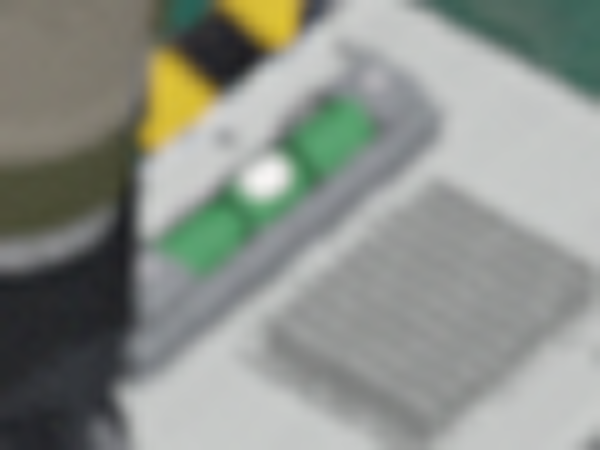

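The bubble is now between the lines (388, lines about 330 and 437). I add a small push, then release and lift.

Call:
play_rows:
  series: "0 -0.25 0 0 0 0 0;0 0 0 0 0 0 0;0 0 0 0 0 0 0;60 0 0 0 0 0 0;80 0 0 0 0 0 0;80 0 0 0 0 0 0;80 0 0 0 0 0 0;80 0 0 0 0 0 0"

```text
clock: 11.12
tcp_pos: [0.5782, -0.0394, 0.0401]
orientation: [0.0, 0.72, 0.694, -0.0]
wrist_force: [0.4, -0.6, 0.1]
finger_gap: 0.0683
```

```bash
python3 -c "
from h import *
plan([.5778,-.0386,.04],1.5325)
a=cams.read_camera('top')[:,:,::-1]
cv2.imwrite('pics/t7z.png',cv2.resize(a[170:200,370:450],None,fx=10,fy=10,interpolation=cv2.INTER_CUBIC))
a=cams.read_camera('wrist')[:,:,::-1]
cv2.imwrite('pics/w7.png',a)
"
```

```text
t 11.125 pos [ 0.5782 -0.0394  0.0401] phi 1.5332 gap 0.0683 F [ 0.42 -0.57  0.13] q [-0.21  0.47 -0.27  0.83 -0.    1.4 ]
shift cm now-axes [ 0.08 -0.05  0.01] goal-axes [ 0.08 -0.05  0.01] turn deg [0.   0.01 0.04]
```

View pics/t7z.png

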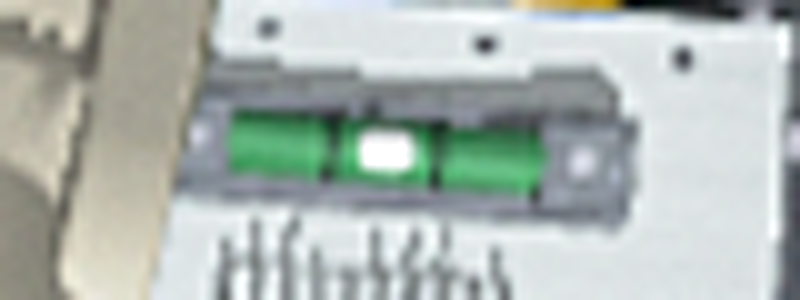

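View pics/w7.png

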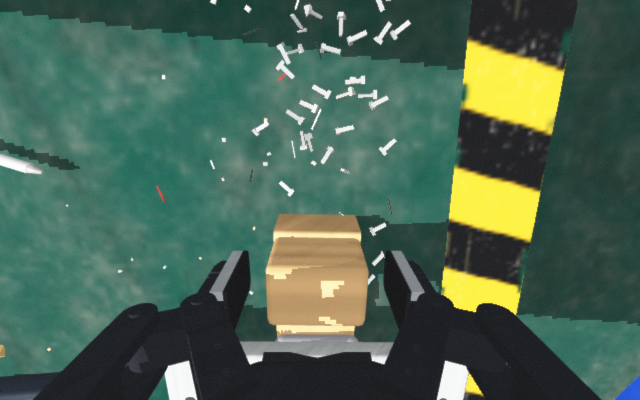

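Fingers are clear of the block on both sides and the bubble is centred within about 1 mm. Now I lift away.

Call:
play_rows:
  series: "80 0 0 -1 0 0 0;80 0 0 -2 0 0 0;80 0 0 -4 0 0 0;80 0 0 -4 0 0 0;80 0 0 -4 0 0 0;80 4 0 -2 0 0 0;80 5 0 0 0 0 0;80 5 0 0 0 0 0;80 5 0 0 0 0 0;80 0 0 0 0 0 0;80 0 0 0 0 0 0"

```text
clock: 12.6
tcp_pos: [0.5853, 0.1506, 0.2105]
orientation: [0.0, 0.72, 0.694, -0.0]
wrist_force: [0.4, 0.2, -0.7]
finger_gap: 0.0681
```

```bash
python3 -c "
from h import *
plan([.5778,-.0386,.04],1.5325)
a=cams.read_camera('top')[:,:,::-1]
cv2.imwrite('pics/t8.png',a)
cv2.imwrite('pics/t8z.png',cv2.resize(a[170:200,370:450],None,fx=10,fy=10,interpolation=cv2.INTER_CUBIC))
a=cams.read_camera('scene')[:,:,::-1]
cv2.imwrite('pics/s8z.png',cv2.resize(a[110:330,200:430],None,fx=2.7,fy=2.7,interpolation=cv2.INTER_CUBIC))
"
```

```text
t 12.6 pos [0.5853 0.1506 0.2105] phi 1.5342 gap 0.0681 F [ 0.39  0.22 -0.74] q [ 0.12  0.38  0.05  1.24 -0.    1.73]
shift cm now-axes [-18.93  -0.06  17.06] goal-axes [-18.93  -0.02  17.05] turn deg [0.02 0.03 0.1 ]
```

View pics/t8.png

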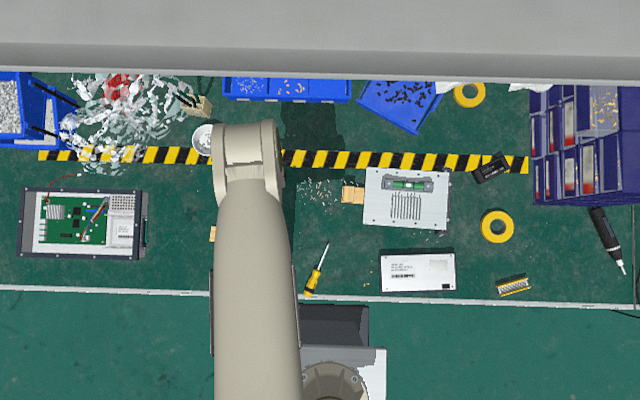

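View pics/t8z.png

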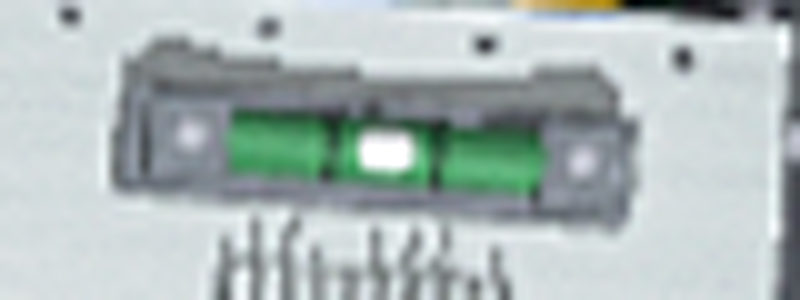

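View pics/s8z.png

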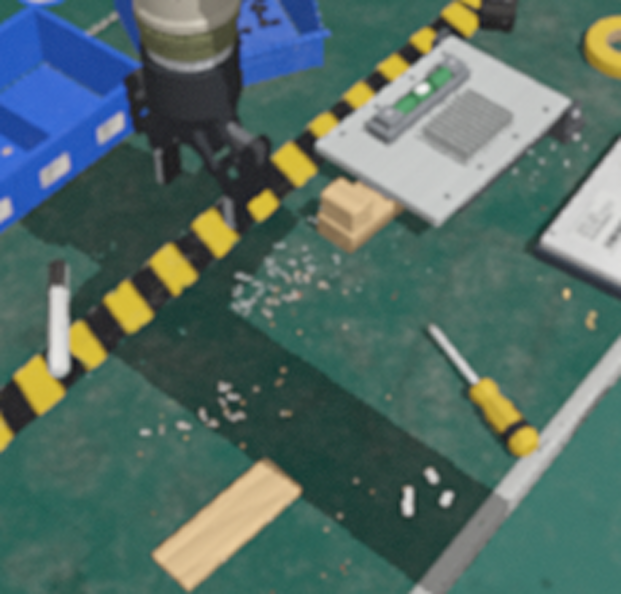

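The bubble held at (386,152) between the lines (330, 437). The wedge is flat under the foot, and the packer, pen and driver are where they were, so I hand in.

```bash
python3 -c "
from workcell import workorder
print(workorder.hand_in())"
```

```text
the job is handed in; nothing more can be done
None
```

The plate is level, held by the wedge alone. I gripped the wedge by its block, carried it to the plate just clear of the bench and lined it up. Then I slid it thin end first along the bench under the foot, let go and backed off. I handed the job in at about 12.7 s.

- **Bubble:** in the last top view, after letting go and backing off, it was within about 1 mm of centre. It did not shift when the gripper opened or withdrew.
- **Wedge:** it looks flat on the bench in the scene view, but I did not measure that.
- **Surroundings:** the packer, pen and screwdriver looked unmoved, judged by eye. The arm hid most of the packer, and the pen, in the last top view, so that check rests on the scene view.
- **Forces:** the wrist readings I saw at the end of each move stayed below 6 N.
- **One mismatch:** the wedge had to go about 1 cm deeper than I worked out from the nominal base height. A base about 2 mm high would explain it, which is within the stated range, so I set the depth by the bubble.

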